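Reverse the ratchet and tighten a lens post's clamping fork

TASK

The lens post on the black breadboard is only loosely held: the bolt of its clamping fork must be tightened (clockwise from above), but the ratchet on that bolt is set to loosen. Flip the ratchet's reversing lever fully to the tightening side, then work the handle back and forth between the neighbouring posts until the bolt is tight at about 1.5 newton metres, no more. Do not shift the lens post or the other things, and leave the ratchet on the bolt.

Things in the scene. Friction and masses are not known exactly. Their poses are not given: they have to be found in the camera images.
- bolt_axis (a point): Point on the bolt's upright axis at the height of the handle's centre line, 65 mm above the bench. x axis: level, from the bolt to the lens post; z up. Self-locking bolt under a 19 mm socket: turning it takes a steady 0.8 N m (handle included) over an unknown 40 to 120 degrees until it bears on the fork, then about 2 N m more per radian. It holds when left (a back stroke may lose a few degrees).
- fork: Steel fork under the bolt, 8 mm thick, 40 mm wide, 105 mm long, top 29 mm above the bench; its two tines lie on the lens post's flange. Tight at a turning torque of 1.5 N m, give or take 0.3: 12 N square to the handle at the grip's middle, against 6.4 N while running in. Felt only while the handle turns: at rest the bolt holds and the push reads less. Origin at the breadboard's centre, on its top.
- ratchet (a joint): Handle angle, rad: 0 when the handle points from the bolt straight away from the lens post, growing clockwise from above (tightening). No stops; the neighbour posts leave a straddling gripper about 0.75 either way. Lever set to tighten: clockwise drives the bolt (after up to 15 degrees of lost motion), anticlockwise just clicks over 24 teeth (under 0.45 N m). Set to loosen: the other way round.
- grip_mid (a point): Middle of the ratchet handle's round knurled grip, on its centre line, 125 mm from the bolt axis and 65 mm above the bench. Grip 17 mm thick, 86 to 172 mm from the bolt axis; the neck before it is 13 mm thick. x axis: along the level handle towards the bolt; z up. Free air beside it and below it down to the breadboard (top at 13 mm) or bench. Ratchet head: 37 mm across, top at 74 mm.
- lever (a joint): Angle of the reversing lever on top of the ratchet head, rad: 0 fully to loosen, 0.9 fully to tighten; grows anticlockwise from above. Held by friction: it takes 3 to 6 N at the thumb tab and stays where it is left; in mid-travel the ratchet slips or locks both ways, above 0.7 it tightens. Pushing the tab may first swing the handle anticlockwise by up to a tooth (15 degrees).
- lever_tab (a point): Middle of the lever's upright thumb tab, 84 mm above the bench: 7 mm along the lever, 9 mm across, top at 89 mm; the ratchet head's flat top beneath is at 74 mm. Tab 22 mm from the lever's pivot, which is on the handle's centre line 24 mm from the bolt axis towards the grip. Seen from the grip's end towards the bolt, the tab is 10 mm left of centre set to loosen, 10 mm right set to tighten.
- lens_mount: Lens in a round black holder on a steel pedestal post standing on the breadboard under the fork's tines: flange 48 mm across and 8 mm thick, pedestal 25 mm thick, 140 mm high in all, about 0.45 kg. Origin at the centre of its underside, 62 mm from the bolt axis. Must not be shifted.
- iris_post: Bystander: iris on a loose steel pedestal post, flange 44 mm across, holder 38 mm across, 67 mm high. Stands on the breadboard on the handle's clockwise side, about 125 mm from the bolt axis. Origin at the centre of its underside. Must not be moved.
- mirror_post: Bystander: square black mirror mount, 38 mm wide, on a loose steel pedestal post, flange 44 mm across, 65 mm high. Stands on the breadboard on the handle's anticlockwise side, about 125 mm from the bolt axis. Origin at the centre of its underside. Must not be moved.
- lens_case: Bystander: closed round grey lens case, 71 mm across and 26 mm high, on the bench to the robot's left. Origin at the centre of its underside. Must not be moved.

How it is judged:
On the way, in this order (a step that is already met when the one before it is completed fails the run):
1. the reversing lever is flipped to the tightening side (value of joint lever above 0.7 rad), for 0.2 s.
2. the bolt is turned up until the fork presses firmly on the lens post's flange (contact force between fork and lens_mount above 16 N), for 0.3 s.
At the end, for the whole second after the job is handed in: The lever is at the tightening side (past 0.7 rad), the fork presses on the lens post with 16 to 58 N (the bolt was tightened to between 1.1 and 2.0 N m), the lens post stands within 6 mm of where it was, and the handle is at rest (value of joint lever above 0.7 rad and contact force between fork and lens_mount between 16 and 58 N and distance of lens_mount from where it was at the start of the episode below 0.006 m and velocity of joint ratchet between -0.05 and 0.05 rad/s); the robot touches nothing.
It fails at once if the bolt is over-tightened: the fork presses on the lens post with more than 80 N (about 2.4 N m) (contact force between fork and lens_mount above 80 N).
It fails at once if the lens post is shifted by more than 6 mm (distance of lens_mount from where it was at the start of the episode above 0.006 m).
It fails at once if the iris post is moved by more than 8 mm (distance of iris_post from where it was at the start of the episode above 0.008 m).
It fails at once if the mirror post is moved by more than 8 mm (distance of mirror_post from where it was at the start of the episode above 0.008 m).
It fails at once if the lens case is moved by more than 10 mm (distance of lens_case from where it was at the start of the episode above 0.01 m).
It also fails if it takes over 64 s, if anything falls off the work surface, if the arm or the gripper's body presses on something with over 40 N, if the wrist force passes 120 N, or if a joint passes its speed limit or range.

ROBOT

A 7-joint arm with a two-finger parallel gripper is mounted at the origin on the work surface. World frame = base frame: x ahead of the robot, y to its left, z up, the work surface at z = 0. Lengths are in m, angles in rad, forces in N, time in s.
With the tool pointing down it reaches from about 0.425 to 0.95 m from the base axis. Payload 4.7 kg.
Tool frame: the origin (TCP) lies on the centre line of the jaws, within the pads' length; the fingertips stand robot.nose_length ahead of it and the grasp point (between the pads) lies 8 mm behind it (robot.nose_length is the distance from the TCP to the fingertips, in m); z points along the fingers, y is the line along which they close (so a half turn about z gives the same grasp; the last joint's range is limited). The gripper opens to 85 mm and grips with 20 to 120 N. Pads are 22 mm wide; open, the fingers measure 114 mm over their backs; the gripper's body (76 mm by 85 mm) begins 54 mm behind the grasp point. The pads swing forward as they close: fully open they stand 13 mm farther back than shut.
Start: joints at [1.284, 0.469, -0.049, 1.532, 0.024, 1.141, -0.082], TCP at [0.172, -0.653, 0.242] pointing down, gripper open.
Joint ranges: [-2.59, 2.59], [-0.33, 1.99], [-1.39, 1.29], [0.1, 2.45], [-1.04, 4.18], [0.21, 1.99], [-2.66, 2.66]. Speed limits (rad/s): [2.57, 2.57, 3.14, 3.14, 3.14, 3.14, 3.14].

INTERFACE

Orientations are given as [roll, pitch, yaw] about the fixed x, y, z axes, in that order (R = Rz(yaw) Ry(pitch) Rx(roll)).
In Python, from plant import robot gives the robot as it stands. Calls block until the motion is done:
- robot.goto(position, orientation): joint-space move of the TCP to a pose.
- robot.move_straight(position, vel=0.15, attitude=None, contact_N=None): straight line of the TCP; attitude=None keeps the orientation; vel is the mean speed in m/s. With contact_N (N) it stops when the force on the tool has changed by that much, and returns True; else False.
- robot.move_joints(angles): joint-space move.
- robot.grip(opening, strength=None): opening from 0.0 (shut) to 1.0 (fully open); strength is the grip in N (None keeps the last); returns when the fingers have stopped.
- robot.sleep(seconds).
- robot.inverse_kinematics(position, orientation): joint angles nearest the present ones, or None.
- robot.sense(): the state.
- robot.grab_frame(name): name is "scene" or "top"; returns a dict with "image" (384x512x3 uint8, red, green, blue), "range_z" (384x512 float32, m along the optical axis (not along the pixel's ray), 0 where there is no reading), "fx", "fy", "cx", "cy" (pixels), "dist_coeffs" ([k1, k2, p1, p2, k3] as OpenCV has them; the pictures are not rectified), "R" (3x3) and "t" (3): a world point X has camera coordinates R X + t. Camera axes: x right, y down, z forward; pixel columns grow to the right and rows downward; lengths in m; the calibration is good to about 2 mm. A picture is of the moment at which its call begins.
A pose or a line that the arm cannot do raises robot.IKError and nothing moves.
- robot.close_job(): hands the job in; it is judged then, once.
The state is a dict: "t": time; "joint_pos": joint angles; "joint_velocities": joint speeds; "effort": joint torques, N m; "tcp_pos": TCP position; "tcp_rot": TCP orientation; "wrist_force": force on the tool from outside, world axes, zero at the start; "torque": the same for the moment, N m; "opening": opening from 0.0 (shut) to 1.0 (fully open); "gripper_force": force on a finger pad.
Only numpy, scipy, OpenCV 4.12 (cv2) and the standard library are available. Lean on these libraries where they do the work, as an engineer would, in place of code of your own. Each camera call takes 0.05 s, during which the arm holds its last target. There are 200 camera calls.

## Working session

There is one attempt and no reset: what is moved stays moved. The work goes in short steps, each a Python script; the robot and the scene stay as the last script left them, time stands still between calls to the robot, and variables do not carry over. Pictures are saved under pics/ and viewed, at most 10 in all, crops included, and the job is handed in when it is done.

```bash
mkdir -p pics; ls; python3 - <<'E'
from plant import robot
import cv2,numpy as np
s=robot.sense();print({k:np.round(v,3) for k,v in s.items()},robot.nose_length)
for n in("scene","top"):
    f=robot.grab_frame(n);cv2.imwrite(f"pics/{n}0.png",f["image"][:,:,::-1]);np.savez(f"{n}0.npz",**f)
    print(n,f["fx"],f["dist_coeffs"],np.round(f["R"],3),f["t"],-f["R"].T@f["t"])
E
```

```text
pics
{'t': np.float64(0.0), 'joint_pos': array([ 1.284,  0.469, -0.049,  1.534,  0.024,  1.141, -0.082]), 'joint_velocities': array([-0.002,  0.   ,  0.001,  0.   , -0.   ,  0.001, -0.001]), 'effort': array([ 0.0000e+00, -5.1030e+01, -4.6000e-02, -2.3771e+01,  1.1000e-02,
        8.0000e-03, -0.0000e+00]), 'tcp_pos': array([ 0.172, -0.652,  0.241]), 'tcp_rot': array([-3.14 ,  0.   ,  0.258]), 'wrist_force': array([ 0.186, -0.396, -0.082]), 'torque': array([0.043, 0.023, 0.012]), 'gripper_force': np.float64(0.0), 'opening': np.float64(0.996)} 0.011
scene 371.2148789928232 [-0.06319854  0.          0.          0.          0.        ] [[ 0.762  0.647  0.02 ]
 [ 0.386 -0.43  -0.816]
 [-0.52   0.63  -0.577]] [-0.5049604  -0.08235238  1.04613417] [ 0.96032173 -0.36717873  0.54692373]
top 362.4670828225435 [0.03318061 0.         0.         0.         0.        ] [[-0.022 -1.     0.014]
 [-0.983  0.019 -0.184]
 [ 0.183 -0.018 -0.983]] [0.14099639 0.56983759 0.91018976] [0.39614385 0.14637959 0.99733812]
```

View pics/scene0.png

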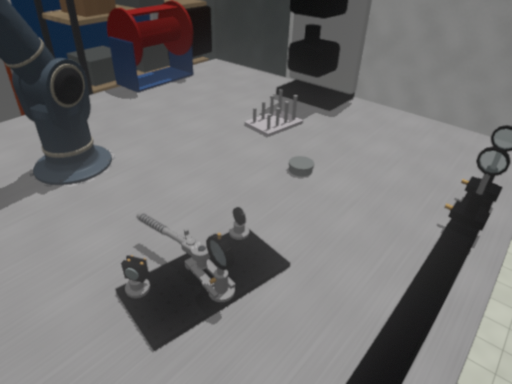

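View pics/top0.png

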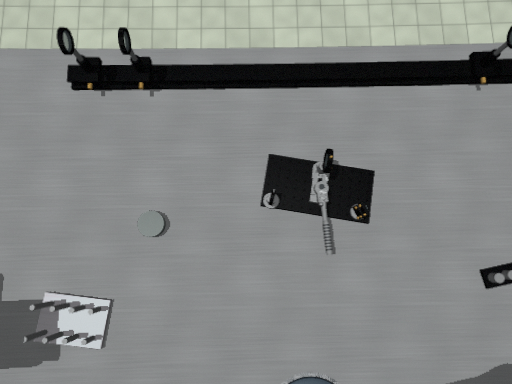

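The scene view shows the ratchet handle around (140,216)-(195,245), the lens post at about (218,265), the iris at (239,220) and the mirror at (135,275). In the top view the bolt head is near (321,186) and the grip end near (330,252). I'll zoom in on both.

```bash
cat > h.py <<'E'
import numpy as np,cv2
def cam(f): return np.array([[f["fx"],0,f["cx"]],[0,f["fy"],f["cy"]],[0,0,1]],float)
def ray(f,u,v,z):
    p=cv2.undistortPoints(np.array([[[u,v]]],float),cam(f),f["dist_coeffs"])[0,0]
    d=f["R"].T@np.array([p[0],p[1],1]);c=-f["R"].T@f["t"]
    return c+d*(z-c[2])/d[2]
def proj(f,X):
    r,_=cv2.Rodrigues(np.array(f["R"]));return cv2.projectPoints(np.array(X,float).reshape(-1,1,3),r,np.array(f["t"]),cam(f),f["dist_coeffs"])[0][:,0]
E
python3 - <<'E'
import cv2,numpy as np
a=cv2.imread("pics/top0.png")[140:265,255:385];b=cv2.imread("pics/scene0.png")[190:310,110:270]
a=cv2.resize(a,None,fx=4.6,fy=4.6,interpolation=cv2.INTER_CUBIC);cv2.imwrite("pics/topz.png",a)
b=cv2.resize(b,None,fx=5,fy=5,interpolation=cv2.INTER_CUBIC);cv2.imwrite("pics/scz.png",b)
E
```

```text
(no output)
```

View pics/topz.png

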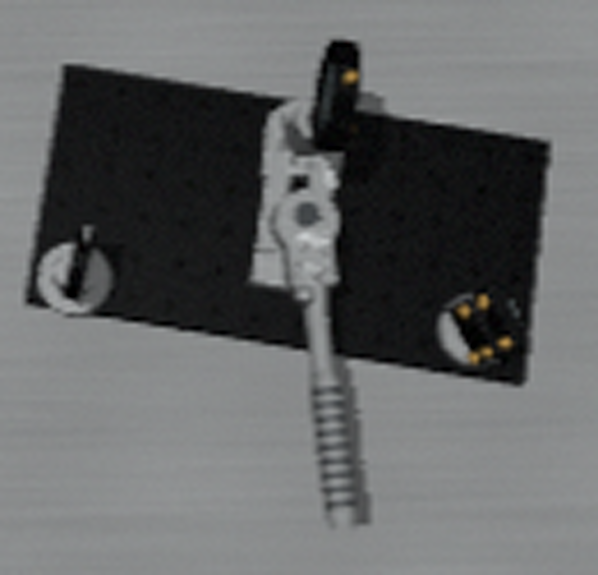

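View pics/scz.png

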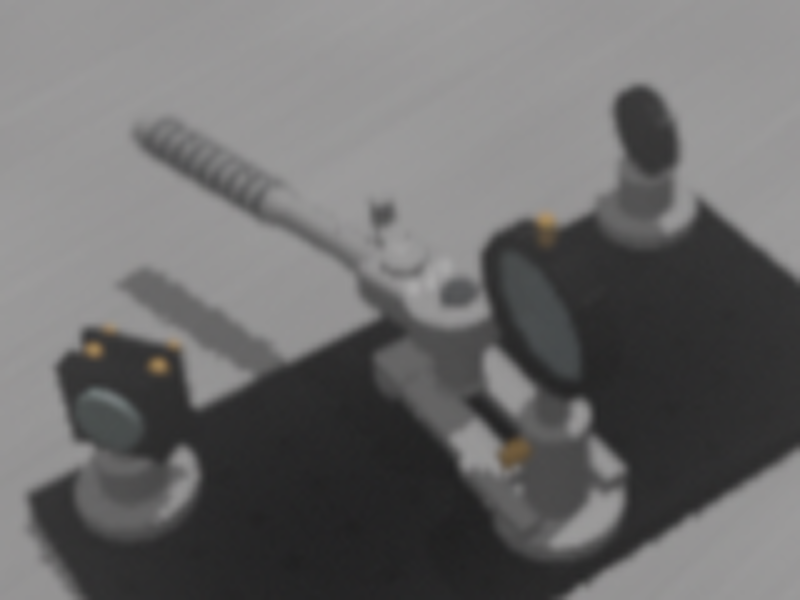

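The zooms show the socket's dark disc at top (321.7,186.3) and scene (201.6,248.4). The thumb tab is at top (321.3,203.7) and scene (186.4,232.6), and the grip's end is at top (329.8,252) and scene (140,216). Next I'll find their positions.

```bash
python3 - <<'E'
from h import *
T=dict(np.load("top0.npz"));S=dict(np.load("scene0.npz"))
def tri(a,b):
    pa=cv2.undistortPoints(np.array([[a]],float),cam(T),T["dist_coeffs"])[0,0];pb=cv2.undistortPoints(np.array([[b]],float),cam(S),S["dist_coeffs"])[0,0]
    X=cv2.triangulatePoints(np.c_[T["R"],T["t"]],np.c_[S["R"],S["t"]],pa.reshape(2,1),pb.reshape(2,1));return (X[:3]/X[3]).ravel()
def o(x,y,T=True): return (255+(x+.5)/4.6-.5,140+(y+.5)/4.6-.5) if T else (110+(x+.5)/5-.5,190+(y+.5)/5-.5)
for n,a,b,z in [("bolt",(307,213),(458,292),.074),("tab",(305,293),(382,210),.087),("gripfirstring",(325,388),(268,200),.07),("gripend",(341,515),(146,130),.068)]:
    p,q=o(*a),o(*b,False);print(n,np.round([*tri(p,q),0,*ray(T,*p,z),0,*ray(S,*q,z)],4))
for n,a,z in [("iris",(75,276),.021),("mirror",(470,330),.021)]: print(n,ray(T,*o(*a),z))
# handle top surface point cloud
for n,f in(("T",T),("S",S)):
    v,u=np.mgrid[0:384,0:512];d=f["range_z"]
    p=cv2.undistortPoints(np.stack([u,v],-1).reshape(-1,1,2).astype(float),cam(f),f["dist_coeffs"])[:,0]
    C=np.c_[p,np.ones(len(p))]*d.reshape(-1,1);W=(C-f["t"])@f["R"];W=W[d.ravel()>0]
    B=ray(T,*o(307,213),.074)
    m=(np.abs(W[:,:2]-B[:2]-[-.09,0]).max(1)<.13)&(W[:,2]>.05)
    W=W[m];h=W[(W[:,0]<B[0]-.05)&(abs(W[:,1]-B[1])<.06)&(W[:,2]<.09)]
    if len(h)>5:
        l=cv2.fitLine(h[:,:2].astype(np.float32),cv2.DIST_HUBER,0,.01,.01).ravel();print(n,len(h),l,np.degrees(np.arctan2(l[1],l[0])),h.min(0),h.max(0))
    t=W[(W[:,2]>.078)&(np.linalg.norm(W[:,:2]-B[:2],axis=1)<.055)&(W[:,0]<B[0]-.02)];print("tabpts",np.round(t,3))
E
```

```text
bolt [ 0.582  -0.0439  0.076   0.      0.5828 -0.0439  0.074   0.      0.58
 -0.043   0.074 ]
tab [ 0.5352 -0.0383  0.0844  0.      0.535  -0.0376  0.087   0.      0.5374
 -0.0404  0.087 ]
gripfirstring [ 0.483  -0.0511  0.0674  0.      0.4839 -0.0492  0.07    0.      0.4843
 -0.054   0.07  ]
gripend [ 0.4125 -0.0565  0.0678  0.      0.414  -0.0543  0.068   0.      0.4106
 -0.0584  0.068 ]
iris [0.55795479 0.08526589 0.021     ]
mirror [ 0.52110382 -0.14715221  0.021     ]
T 322 [ 0.9952684   0.09716399  0.46655494 -0.05001938] 5.575883 [ 0.40776827 -0.06423657  0.06333008] [ 0.53275256 -0.03404912  0.08455077]
tabpts [[ 0.561 -0.046  0.078]
 [ 0.558 -0.038  0.081]
 [ 0.558 -0.043  0.08 ]
 [ 0.558 -0.049  0.078]
 [ 0.555 -0.038  0.08 ]
 [ 0.555 -0.043  0.079]
 [ 0.555 -0.051  0.079]
 [ 0.553 -0.038  0.079]
 [ 0.552 -0.04   0.08 ]
 [ 0.552 -0.043  0.08 ]
 [ 0.552 -0.045  0.08 ]
 [ 0.552 -0.048  0.079]
 [ 0.552 -0.051  0.08 ]
 [ 0.55  -0.043  0.079]
 [ 0.55  -0.048  0.079]
 [ 0.547 -0.037  0.079]
 [ 0.547 -0.042  0.082]
 [ 0.547 -0.045  0.08 ]
 [ 0.545 -0.037  0.08 ]
 [ 0.545 -0.04   0
[... 2143 characters left out ...]
79]
 [ 0.558 -0.042  0.079]
 [ 0.558 -0.04   0.078]
 [ 0.55  -0.053  0.08 ]
 [ 0.553 -0.052  0.081]
 [ 0.553 -0.05   0.08 ]
 [ 0.554 -0.049  0.08 ]
 [ 0.555 -0.047  0.079]
 [ 0.558 -0.047  0.081]
 [ 0.558 -0.045  0.079]
 [ 0.562 -0.045  0.082]
 [ 0.562 -0.044  0.081]
 [ 0.562 -0.041  0.079]
 [ 0.553 -0.055  0.081]
 [ 0.554 -0.053  0.08 ]
 [ 0.557 -0.053  0.081]
 [ 0.558 -0.052  0.082]
 [ 0.558 -0.05   0.08 ]
 [ 0.559 -0.049  0.08 ]
 [ 0.56  -0.046  0.079]
 [ 0.562 -0.046  0.08 ]
 [ 0.555 -0.055  0.079]
 [ 0.558 -0.055  0.081]
 [ 0.559 -0.053  0.08 ]
 [ 0.56  -0.051  0.08 ]
 [ 0.561 -0.05   0.079]
 [ 0.562 -0.048  0.079]
 [ 0.559 -0.056  0.08 ]
 [ 0.561 -0.055  0.08 ]
 [ 0.562 -0.053  0.08 ]]
```

```bash
cat >> h.py <<'E'
B=np.array([.581,-.043])
def pol(r,deg,z):   # deg: handle bearing offset: 0 -> handle towards -x; + = towards -y (anticlockwise)
    a=np.radians(180+deg);return [B[0]+r*np.cos(a),B[1]+r*np.sin(a),z]
def att(deg): return [np.pi,0,np.radians(deg)]
def fr(s,a,b): print(a,np.round(s["t"],2),np.round(s["tcp_pos"],4),"F",np.round(s["wrist_force"],2),b)
E
python3 - <<'E'
from h import *
from plant import robot
print([robot.inverse_kinematics(pol(.125,d,.057),att(d)) is not None for d in(35,20,5.5,-20,-53)])
robot.grip(0.4)
print(robot.nose_length,robot.sense()["opening"])
tab=np.array([.536,-.038]);n=np.array([.0955,-.9955])
robot.goto([*tab,.16],att(5.5)); robot.move_straight([*tab,.092],vel=.08)
s=robot.sense();fr(s,"down",'')
for k in range(3,37,3):
    c=robot.move_straight([*(tab+n*k*.001),.092],vel=.03,contact_N=14)
    fr(robot.sense(),k,c)
    if c: break
for m in("top","scene"):
    f=robot.grab_frame(m);np.savez(m+"1.npz",**f);im=f["image"][:,:,::-1]
    im=im[140:265,255:385] if m=="top" else im[190:310,110:270]
    cv2.imwrite(f"pics/{m}1.png",cv2.resize(im,None,fx=4.6,fy=4.6,interpolation=cv2.INTER_CUBIC))
E
```

```text
[True, True, True, True, True]
0.011 0.4007267151962133
down 4.2 [ 0.5364 -0.0379  0.0924] F [-0.22 -0.65 -0.3 ] 
3 4.45 [ 0.5365 -0.0414  0.0924] F [0.83 0.46 0.04] False
6 4.7 [ 0.5366 -0.0443  0.092 ] F [-0.55  0.05  0.05] False
9 4.95 [ 0.5369 -0.0472  0.092 ] F [ 0.77 -0.17  0.28] False
12 5.2 [ 0.5371 -0.05    0.092 ] F [ 0.22 -0.25  0.53] False
15 5.45 [ 0.5369 -0.0526  0.0918] F [-2.3   1.6  -0.43] False
18 5.7 [ 0.5375 -0.0561  0.0918] F [-2.22  3.3  -1.07] False
21 5.95 [ 0.5381 -0.0592  0.092 ] F [-2.08  1.99 -0.09] False
24 6.2 [ 0.5385 -0.0624  0.092 ] F [-0.85  2.84  0.58] False
27 6.45 [ 0.5387 -0.0653  0.0921] F [-1.88  2.74 -0.33] False
30 6.7 [ 0.5398 -0.0691  0.0923] F [ 0.44 -0.02  0.16] False
33 6.95 [ 0.5397 -0.0715  0.0922] F [0.53 0.24 0.36] False
36 7.2 [ 0.5399 -0.0736  0.0921] F [ 1.69  2.17 -0.  ] False
```

```bash
python3 - <<'E'
from h import *
from plant import robot
p=robot.sense()["tcp_pos"]; 
robot.move_straight([p[0],p[1],.15],vel=.15)
robot.move_straight([.42,-.25,.2],vel=.4)
o=[]
for m in("top","scene"):
    f=robot.grab_frame(m);np.savez(m+"2.npz",**f);im=f["image"][:,:,::-1]
    im=im[160:260,275:375] if m=="top" else im[200:270,130:230]
    o.append(cv2.resize(im,None,fx=4,fy=4,interpolation=cv2.INTER_CUBIC) if m=="top" else cv2.resize(im,None,fx=4,fy=4,interpolation=cv2.INTER_CUBIC))
o[1]=cv2.copyMakeBorder(o[1],0,120,0,0,0)
cv2.imwrite("pics/both2.png",np.hstack(o));fr(robot.sense(),"",'')
E
```

```text
8.63 [ 0.4202 -0.2485  0.1992] F [ 0.08  0.49 -0.16]
```

View pics/both2.png

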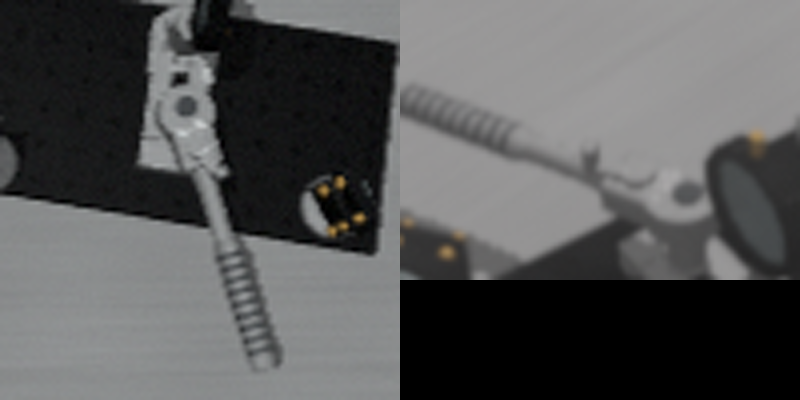

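The handle has swung to about 17° anticlockwise, with its grip end at (265,365) in the left crop. The tab now sits right of the centre line at about (218,170), but it may not be all the way over. I'll push again, square to the handle.

```bash
cat >> h.py <<'E'
def cloud(f):
    v,u=np.mgrid[0:384,0:512];d=f["range_z"]
    p=cv2.undistortPoints(np.stack([u,v],-1).reshape(-1,1,2).astype(float),cam(f),f["dist_coeffs"])[:,0]
    return ((np.c_[p,np.ones(len(p))]*d.reshape(-1,1)-f["t"])@f["R"])[d.ravel()>0]
def measure(fs):
    for f in fs:
        W=cloud(f);r=np.linalg.norm(W[:,:2]-B,axis=1);h=W[(r>.06)&(r<.17)&(W[:,2]>.055)&(W[:,2]<.08)&(W[:,0]<B[0]-.02)&(W[:,0]>.40)]
        a=np.arctan2(h[:,1]-B[1],h[:,0]-B[0])%(2*np.pi);m=abs(a-np.median(a))<.3
        l=cv2.fitLine(h[m][:,:2].astype(np.float32),cv2.DIST_HUBER,0,.01,.01).ravel()
        d=l[:2]*np.sign(l[0]);R=np.array([d[1],-d[0]])
        t=W[(W[:,2]>.0835)&(r<.06)&(r>.03)&(W[:,0]<B[0]-.01)]
        print("handle deg",np.degrees(np.arctan2(d[1],d[0])),m.sum(),"tab n",len(t),"lat right mm",1e3*((t[:,:2]-l[2:])@R).mean() if len(t) else None,"bolt lat",1e3*(B-l[2:])@R,"med bearing",np.degrees(np.median(a))-180)
E
python3 - <<'E'
from h import *
from plant import robot
measure([dict(np.load(k+".npz")) for k in("top0","scene0","top2","scene2")])
b=np.radians(17);n=np.array([np.sin(b),-np.cos(b)]);tab=np.array([.5395,-.0615])
robot.goto([*tab,.15],att(17)); robot.move_straight([*tab,.092],vel=.08)
for k in [10,*range(12,30,2)]:
    c=robot.move_straight([*(tab+n*k*.001),.092],vel=.02 if k>10 else .05,contact_N=12)
    s=robot.sense();fr(s,k,c)
    if c: break
p=robot.sense()["tcp_pos"]-[*(n*.006),0]
robot.move_straight(p,vel=.1);robot.move_straight([*p[:2],.15],vel=.2);robot.move_straight([.42,-.25,.2],vel=.4)
o=[]
fs=[robot.grab_frame(m) for m in("top","scene")]
measure(fs);np.savez("top3.npz",**fs[0]);np.savez("scene3.npz",**fs[1])
for f,m in zip(fs,"ts"):
    im=f["image"][:,:,::-1];im=im[160:260,275:375] if m=="t" else im[200:270,130:230]
    o.append(cv2.resize(im,None,fx=4,fy=4,interpolation=cv2.INTER_CUBIC))
o[1]=cv2.copyMakeBorder(o[1],0,120,0,0,0);cv2.imwrite("pics/both3.png",np.hstack(o))
E
```

```text
handle deg 5.760825 285 tab n 11 lat right mm -6.981536027460184 bolt lat 4.470452447680469 med bearing 5.10829219032766
handle deg 4.734342 371 tab n 23 lat right mm -11.999037277603849 bolt lat -6.224967571873307 med bearing 10.543650958946216
handle deg 15.243509 279 tab n 10 lat right mm 7.297069052029164 bolt lat 3.370101132480979 med bearing 15.453261347277191
handle deg 14.199517 379 tab n 24 lat right mm 3.299528484904372 bolt lat -7.144827922164794 med bearing 20.390575841381462
10 10.77 [ 0.5427 -0.0717  0.0923] F [ 0.64 -0.11 -0.31] False
12 11.02 [ 0.543  -0.0729  0.092 ] F [-0.34  0.08  0.25] False
14 11.27 [ 0.5435 -0.0742  0.092 ] F [-1.4   1.86  0.63] False
16 11.52 [ 0.5443 -0.0765  0.092 ] F [-0.77  3.41  0.39] False
18 11.77 [ 0.5451 -0.0786  0.0921] F [-0.31  4.33 -0.07] False
20 12.02 [ 0.5459 -0.0809  0.0921] F [ 1.49  3.69 -0.01] False
22 12.27 [ 0.5457 -0.0838  0.0919] F [-0.16  0.81  0.96] False
24 12.52 [ 0.5464 -0.0851  0.0919] F [ 0.44  1.65 -0.88] False
26 12.77 [ 0.547  -0.0863  0.0919] F [-0.21  1.65 -0.17] False
28 13.02 [ 0.5479 -0.0877  0.092 ] F [ 1.19  5.13 -1.2 ] False
handle deg 30.470337 274 tab n 12 lat right mm 9.685964959764842 bolt lat 0.9878004558338915 med bearing 31.423760281542798
handle deg 31.873564 483 tab n 24 lat right mm 8.932503896007944 bolt lat -3.9787897360312883 med bearing 35.34700657032516
```

View pics/both3.png

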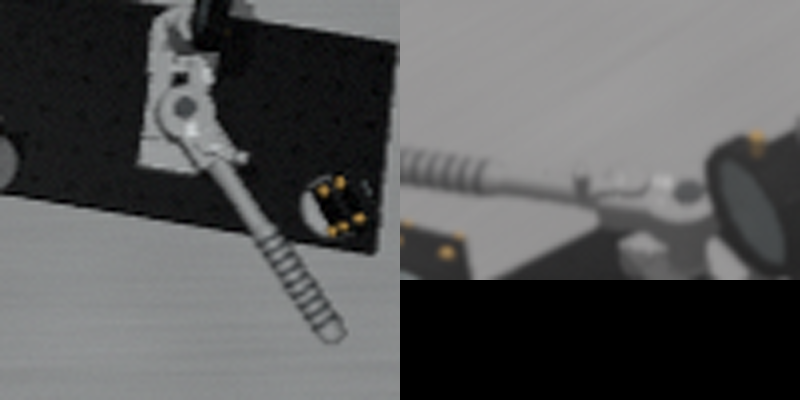

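The tab is now fully to the right, 9.3 mm against a nominal 10, near (240,157) in the left crop. The handle bears about 32° anticlockwise with its end at (332,332). Now I'll straddle the grip and drive clockwise with a force limit.

```bash
cat >> h.py <<'E'
r=.14;Z=.057
def tang(d): a=np.radians(180+d);return np.array([np.sin(a),-np.cos(a),0]) # clockwise direction
def tq(s,d): return -np.dot(s["wrist_force"],tang(d))*r
def drive(robot,d0,d1,target=1.45,step=8,vel=.04):
    d=d0
    while d>d1+.1:
        nd=max(d-step,d1);s=robot.sense();cur=tq(s,d)/r
        c=robot.move_straight(pol(r,nd,Z),vel=vel,attitude=att(nd),contact_N=max(target/r-cur,2.))
        s=robot.sense();p=s["tcp_pos"][:2]-B
        d=np.degrees(np.arctan2(-p[1],-p[0]))
        print(round(s["t"],2),"d %.1f T %.2f F"%(d,tq(s,d)),np.round(s["wrist_force"],1),"R %.3f"%np.hypot(*p),c)
        if c: return d
        d=nd
    return None
def back(robot,d0,d1,step=16,vel=.08):
    d=d0
    while d<d1-.1:
        d=min(d+step,d1)
        if robot.move_straight(pol(r,d,Z),vel=vel,attitude=att(d),contact_N=15):print("back stop",robot.sense()["wrist_force"]);break
    s=robot.sense();print(round(s["t"],2),"back at",d,np.round(s["wrist_force"],1))
E
python3 - <<'E'
from h import *
from plant import robot
print([robot.inverse_kinematics(pol(r,d,Z),att(d)) is not None for d in(33,20,10,0,-20,-50)])
robot.grip(.36);robot.goto(pol(r,32,.14),att(32))
print(robot.move_straight(pol(r,32,Z),vel=.1,contact_N=6));fr(robot.sense(),"","")
robot.grip(.27);s=robot.sense();fr(s,s["opening"],s["gripper_force"])
print(drive(robot,32,8))
E
```

```text
[True, True, True, True, True, True]
False
 16.36 [ 0.4628 -0.1173  0.0575] F [0.72 0.76 1.01] 
0.271175983546461 16.61 [ 0.4626 -0.1173  0.0575] F [0.39 0.03 0.16] 0.0
17.25 d 24.2 T 0.30 F [ 2.  -1.5 -0.2] R 0.140 False
17.89 d 16.2 T 0.58 F [ 3.2 -3.4  0.4] R 0.140 False
18.53 d 8.0 T 0.49 F [ 3.6 -3.   0.8] R 0.140 False
None
```

```bash
python3 - <<'E'
from h import *
from plant import robot
x=drive(robot,8,-50);print(x)
if x is None: back(robot,-50,33)
E
```

```text
19.18 d 0.1 T 0.42 F [ 1.2 -3.   1.1] R 0.140 False
19.82 d -7.9 T 0.58 F [ 2.4 -4.5  0.8] R 0.140 False
20.46 d -15.9 T 0.45 F [ 1.4 -3.7  1.4] R 0.141 False
21.1 d -23.8 T 0.59 F [ 1.2 -5.1 -0.1] R 0.141 False
21.74 d -31.8 T 0.52 F [ 0.1 -4.4 -0.6] R 0.140 False
22.38 d -39.8 T 0.41 F [ 0.2 -4.   0.4] R 0.140 False
23.02 d -47.5 T 0.68 F [-1.  -6.1  1.9] R 0.140 False
23.3 d -49.5 T 0.65 F [-0.6 -6.4  0.6] R 0.140 False
None
26.72 back at 33 [-0.5  0.   0.4]
```

```bash
python3 - <<'E'
from h import *
from plant import robot
x=drive(robot,33,-50);print(x)
E
```

```text
27.36 d 25.2 T 0.38 F [ 2.4 -1.9 -0.3] R 0.140 False
28.0 d 17.2 T 0.45 F [ 2.5 -2.6 -0.6] R 0.140 False
28.27 d 16.0 T 0.16 F [ 0.6 -1.   0.1] R 0.139 True
16.022292919891342
```

```bash
python3 - <<'E'
from h import *
from plant import robot
x=drive(robot,16,-2,step=6,vel=.03);print(x)
for _ in range(3):
    s=robot.sense();print(np.round(s["wrist_force"],1),round(s["t"],2));robot.sleep(.1)
E
```

```text
28.64 d 14.6 T 0.44 F [ 1.9 -2.8 -1.2] R 0.139 True
14.587944220408275
[ 1.9 -2.8 -1.2] 28.64
[ 1.3 -4.1  0.6] 28.74
[ 0.6 -3.9  0. ] 28.84
```

```bash
python3 - <<'E'
from h import *
from plant import robot
def dn(): p=robot.sense()["tcp_pos"][:2]-B; return np.degrees(np.arctan2(-p[1],-p[0]))
d=dn();hi=d+2.5
for T in(.9,1.1,1.3,1.45):
    robot.move_straight(pol(r,hi,Z),vel=.04,attitude=att(hi)); s=robot.sense();f0=tq(s,hi)
    c=robot.move_straight(pol(r,d-5,Z),vel=.015,attitude=att(d-5),contact_N=T/r)
    s=robot.sense();print(T,c,"unloaded %.2f d %.2f T %.2f"%(f0,dn(),tq(s,dn())),round(s["t"],2))
    if not c: break
E
```

```text
0.9 True unloaded -0.10 d 14.92 T 0.29 29.89
1.1 True unloaded 0.03 d 14.94 T 0.50 30.86
1.3 True unloaded 0.02 d 14.90 T 0.53 31.84
1.45 True unloaded -0.06 d 14.68 T 0.51 32.88
```

```bash
python3 - <<'E'
from h import *
from plant import robot
def dn(): p=robot.sense()["tcp_pos"][:2]-B; return np.degrees(np.arctan2(-p[1],-p[0]))
d=14.7;hi=d+2.5
for T in(1.55,1.4):
    robot.move_straight(pol(r,hi,Z),vel=.04,attitude=att(hi))
    c=robot.move_straight(pol(r,d-6,Z),vel=.015,attitude=att(d-6),contact_N=T/r)
    s=robot.sense();print(T,c,"d %.2f T %.2f"%(dn(),tq(s,dn())),round(s["t"],2))
E
```

```text
1.55 True d 14.45 T 0.58 34.0
1.4 True d 14.68 T 0.49 35.1
```

```bash
python3 - <<'E'
from h import *
from plant import robot
def dn(): p=robot.sense()["tcp_pos"][:2]-B; return np.degrees(np.arctan2(-p[1],-p[0]))
for T in(1.2,1.35,1.5):
    a=dn();s=robot.sense();cur=tq(s,a)
    c=robot.move_straight(pol(r,a-4,Z),vel=.012,attitude=att(a-4),contact_N=(T-cur)/r)
    e=dn();s=robot.sense();print(T,c,"from %.2f cur %.2f to %.2f T %.2f"%(a,cur,e,tq(s,e)),round(s["t"],2))
    robot.sleep(.2);s=robot.sense();print("  rest %.2f"%tq(s,dn()),np.round(s["torque"],2),dn())
E
```

```text
1.2 True from 14.68 cur 0.49 to 14.76 T 0.51 35.46
  rest 0.50 [-0.65 -0.32  0.02] 14.788883734669618
1.35 True from 14.79 cur 0.50 to 14.70 T 0.52 36.06
  rest 0.53 [-0.63 -0.22  0.04] 14.77643908168826
1.5 True from 14.78 cur 0.53 to 14.64 T 0.56 36.69
  rest 0.51 [-0.65 -0.29 -0.01] 14.714721896169099
```

```bash
python3 - <<'E'
from h import *
from plant import robot
robot.move_straight(pol(r,15.8,Z),vel=.02,attitude=att(15.8))
robot.grip(.36);fr(robot.sense(),"","")
robot.move_straight(pol(r,15.8,.16),vel=.1,attitude=att(15.8))
robot.move_straight([.42,-.25,.2],vel=.3)
fs=[robot.grab_frame(m) for m in("top","scene")];measure(fs);fr(robot.sense(),"","")
im=fs[0]["image"][140:265,255:385,::-1];cv2.imwrite("pics/end.png",cv2.resize(im,None,fx=4,fy=4))
E
```

```text
37.43 [ 0.4461 -0.0807  0.0569] F [-0.36  0.1  -0.86] 
handle deg 16.79902 281 tab n 11 lat right mm 9.620843078671145 bolt lat 2.7870533943617524 med bearing 17.085562425429288
handle deg 16.631084 379 tab n 23 lat right mm 7.547483511449466 bolt lat -5.621547006457021 med bearing 22.500490532170346
 39.45 [ 0.4202 -0.2478  0.1993] F [0.69 0.54 0.01]
```

View pics/end.png

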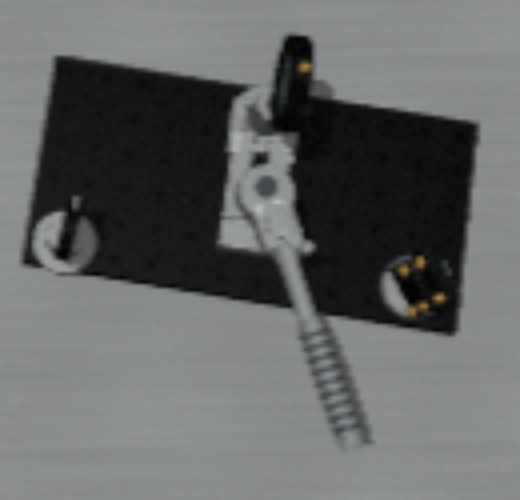

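The lever tab is on the tightening side near (308,248), the handle is at rest at about 17°, and the posts stand where they were. The gripper is clear, so I'm handing the job in.

```bash
python3 -c "
from plant import robot
print(robot.close_job())"
```

```text
the job is handed in; nothing more can be done
None
```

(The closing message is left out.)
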